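Slide a drilling plate out to the pointer and hold it there

ROBOT

A 7-joint arm with a two-finger parallel gripper is mounted at the origin on the work surface. World frame = base frame: x ahead of the robot, y to its left, z up, the work surface at z = 0. Lengths are in mm, angles in rad, forces in N, time in s.
With the tool pointing down it reaches from about 400 to 900 mm from the base axis. Payload 5.6 kg.
Tool frame: the origin (TCP) lies midway between the tips of the shut fingers; the grasp point (between the pads) lies 19 mm behind it; z points along the fingers, y is the line along which they close (so a half turn about z gives the same grasp; the last joint's range is limited). The gripper opens to 92 mm and grips with 3 to 60 N. Pads are 20 mm wide; open, the fingers measure 128 mm over their backs; the gripper's body (75 mm by 189 mm) begins 69 mm behind the grasp point.
Start: joints at [-0.043, 0.468, -0.012, 1.603, 0.006, 1.071, -0.056], TCP at [650.007, -0.044, 214.592] pointing down, gripper open.
Joint ranges: [-2.53, 2.53], [-0.31, 2.02], [-1.57, 1.55], [0.28, 2.44], [-1.29, 4.43], [0.15, 1.84], [-2.92, 2.92]. Speed limits (rad/s): [2.57, 2.57, 3.14, 3.14, 3.14, 3.14, 3.14].

INTERFACE

Orientations are given as a rotation vector (axis times angle).
In Python, from cell import robot, grip, kin, viewer gives the robot as it stands. Calls block until the motion is done:
- robot.movep(position, orientation): joint-space move of the TCP to a pose.
- robot.servo_line(position, feed=150, rotation=None): straight line of the TCP; rotation=None keeps the orientation; feed is the mean speed in mm/s.
- robot.goto_joints(angles): joint-space move.
- grip(opening, newtons=None): opening from 0.0 (shut) to 1.0 (fully open); newtons is the grip in N (None keeps the last); returns when the fingers have stopped.
- robot.hold(seconds).
- kin.ik(position, orientation): joint angles nearest the present ones, or None.
- robot.observe(): the state.
- viewer.read_camera(name): name is "scene" or "side" or "wrist"; returns the picture (400x640x3 uint8, red, green, blue); there is no depth.
- viewer.camera_info(name): a dict with "camera_matrix" (3x3 intrinsics, pixels), "k1" (the pictures are not rectified: a ray, as slopes to the right and down, at radius r is drawn at 1 + k1 r^2 times it, then the intrinsics apply), "R" (3x3) and "t" (3): a world point X has camera coordinates R X + t. Camera axes: x right, y down, z forward; pixel columns grow to the right and rows downward; lengths in mm; the calibration is good to about 2 mm. A picture is of the moment at which its call begins: read the wrist's pose just before it. camera_info takes no time and is no camera call; for the wrist camera it gives the pose at the moment of the call.
A pose or a line that the arm cannot do raises robot.IKError and nothing moves.
- robot.job_done(): hands the job in; it is judged then, once.
Trained networks look in the newest picture that a camera, given by its name, has taken for a name from the list of things; names that differ only in an ending like _2 or _b are one class to them, and where a whole thing is asked for, a point or a joint stands for the part that bears it (a point fixed in the world has none). Each returns a list of dicts, best first, with "confidence" (0 to 1); they miss things now and then, are a little off and sometimes report something else, mostly with a low value. They report only what shows in the picture. A call takes as long as a camera call. They do not tell look-alikes from the thing itself.
- viewer.silhouettes(name, camera): "mask" (400x640 bool, what is visible of it).
- viewer.pinpoint(name, camera): "at" ([x, y, z] in mm, in the coordinates of the camera as it stood for that picture, good to about 4 mm: a listed point, or the origin of a listed thing).
The state is a dict: "t": time; "joints": joint angles; "joint_velocities": joint speeds; "joint_torque": joint torques, N m; "tcp_pos": TCP position; "tcp_rot": TCP orientation; "contact_force": force on the tool from outside, world axes, zero at the start; "wrist_torque": the same for the moment, N m; "grip_width": opening from 0.0 (shut) to 1.0 (fully open); "grip_force": force on a finger pad.
Only numpy, scipy, OpenCV 4.12 (cv2) and the standard library are available. Lean on these libraries where they do the work, as an engineer would, in place of code of your own. Each camera call takes 0.05 s, during which the arm holds its last target. There are 200 camera calls.

TASK

Get the aluminium plate ready for drilling: holding it by its black handle, slide it straight out along the top of the red riser, square to the riser and in the middle of its width, until its orange-banded outer end is level with the yellow pointer blade. Keep it flat on the riser all the way without lifting or tipping it, and do not touch the pointer or disturb the bottles, tools and fittings around. So far out the plate tips off by itself when let go, so finish while still holding the handle, with the plate level and still at the pointer.

Things in the scene. Friction and masses are not known exactly. Their poses are not given: they have to be found in the camera images.
- riser: fixed red cast block with a flat steel top, 240 x 110 mm, 70 mm high. Origin: centre of its underside, on the bench. x is the way out (along its 240 mm length), which is roughly to the robot's left: the edge the plate slides out over is at x = +120 mm; y across, z up.
- plate: loose aluminium plate, 300 x 60 x 10 mm, 0.5 to 0.95 kg, flat on the riser, its outer end 20 to 50 mm past the riser's outer edge. Origin: centre of its underside; x along it towards the outer end (orange band), z up. A brass flange (44 mm wide, 30 mm high) sits at x = +90 mm, the black handle at x = -115 mm. It balances about 10 mm outward of its middle. Slides with a few N.
- handle (a point): grasp point of the plate's upright black handle: a block 50 mm long (plate x), 22 mm thick (plate y), rising 45 mm above the plate's top. The point is 24 mm above the plate's top (34 mm above its underside), on the handle's centre line, 265 mm back from the outer end. Axes as the plate's.
- plate_end (a point): middle of the top edge of the plate's outer end face: x = +150 mm, z = +10 mm in the plate. Axes as the plate's.
- pointer: fixed marking stand on the bench, on the -y side of the plate's path, away from the robot: blue 50 mm base, upright steel rod 126 mm high, and a thin yellow blade that reaches from the rod towards the plate's path. Origin: centre of its underside; its axes are parallel to the riser's.
- pointer_tip (a point): free end of the yellow blade (5 mm thick along x, 24 mm high; the point is its mid-thickness and mid-height), 80 mm above the bench, level with the plate's top, 55 mm to the -y side of the riser's centre line and 165 to 190 mm beyond the riser's outer edge. Its axes are parallel to the riser's: the plate's outer end must reach the same riser x as this point.
- oil_bottle: bystander: loose blue bottle, 72 mm wide, 170 mm high, standing. Origin: centre of its underside.
- spray_can: bystander: loose green can, 54 mm wide, 140 mm high, standing. Origin: centre of its underside.
- filter: bystander: loose white filter cartridge, 62 mm wide, 190 mm high, standing. Origin: centre of its underside.
- socket: bystander: loose dark steel sleeve, 28 mm wide, 38 mm high, standing beside the riser. Origin: centre of its underside.
- coupling: bystander: loose brass ring coupling, 42 mm wide, 34 mm high, on the bench under the plate's path (the plate passes 36 mm above it). Origin: centre of its underside.
- wrench: bystander: loose steel wrench lying flat on the bench. Its x lies along it.
- screwdriver: bystander: loose yellow screwdriver lying on the bench. Its x lies along it.
Mind the look-alikes: they are no part of the job. Leave any pink look-alike of the pointer alone.

How it is judged (in metres and radians):
At the end, for the whole second after the job is handed in: The plate's outer end is within 8 mm of the pointer blade along the riser, within 20 mm of the riser's centre line, square to it within 0.09 rad and level within 0.05 rad; it lies at the riser's top (end height within 10 mm), at rest, clear of the pointer, with the fingers still holding it (x of plate_end in the frame of pointer_tip between -0.008 and 0.008 m and y of plate_end in the frame of riser between -0.02 and 0.02 m and angle between the x axis of plate_end and the x axis of riser, either way round below 0.09 rad and angle between plate_end's own z axis and vertical below 0.05 rad and z of plate_end in the frame of riser between 0.07 and 0.09 m and contact force between the fingers and plate above 1 N and contact force between plate and pointer below 0.3 N and linear speed of plate below 0.02 m/s); the arm keeps its last pose, push and grip.
It fails at once if the plate tips (more than 0.12 rad) (angle between plate_end's own z axis and vertical above 0.12 rad).
It fails at once if the plate is lifted off or falls off the riser (more than 15 mm) (z of plate in the frame of riser above 0.085 m or z of plate in the frame of riser below 0.055 m).
It fails at once if the plate or the fingers knock the pointer (contact force between any of plate, the fingers and pointer above 0.5 N).
It fails at once if a bystander is disturbed (moved more than 30 mm) (distance of any of oil_bottle, spray_can, filter, socket, coupling, wrench, screwdriver from where it was at the start of the episode above 0.03 m).
It also fails if it takes over 34 s, if anything falls off the work surface, if the arm or the gripper's body presses on something with over 40 N, if the wrist force passes 120 N, or if a joint passes its speed limit or range.

## Working session

There is one attempt and no reset: what is moved stays moved. The work goes in short steps, each a Python script; the robot and the scene stay as the last script left them, time stands still between calls to the robot, and variables do not carry over. Pictures are saved under pics/ and viewed, at most 10 in all, crops included, and the job is handed in when it is done.

```bash
mkdir -p pics; ls
cat > h.py <<'E'
from cell import robot, grip, kin, viewer
import numpy as np, cv2
def toworld(cam,p):
    i=viewer.camera_info(cam); return np.array(i["R"]).T@(np.array(p)-np.array(i["t"]))
def pix(cam,X):
    i=viewer.camera_info(cam); c=np.array(i["R"])@np.array(X)+np.array(i["t"]); s=c[:2]/c[2]
    s=s*(1+i["k1"]*(s@s)); K=np.array(i["camera_matrix"]); return (K[:2,:2]@s+K[:2,2]).round(0)
def find(n,cam):
    return [(round(d["confidence"],2),toworld(cam,d["at"]).round(1),pix(cam,toworld(cam,d["at"]))) for d in viewer.pinpoint(n,cam)]
def shot(cam,f):
    im=viewer.read_camera(cam); cv2.imwrite("pics/"+f,im[...,::-1]); return im
E
python3 - <<'E'
from h import *
ims=[]
for c in ["scene","side"]:
    shot(c,c+"0.png")
    for n in ["riser","plate","handle","plate_end","pointer","pointer_tip","oil_bottle","spray_can","filter","socket"]:
        print(c,n,*find(n,c)[:3])
print(robot.observe()["t"],robot.observe()["tcp_rot"])
E
```

```text
pics
scene riser (0.77, array([ 524. , -120.3,    0.8]), array([267., 226.])) (0.26, array([ 4.896e+02, -3.693e+02,  1.000e-01]), array([166., 230.]))
scene plate (0.61, array([ 531.2, -114. ,   69.8]), array([268., 205.]))
scene handle (0.87, array([ 506.1, -230.6,  100.6]), array([217., 194.])) (0.56, array([6.333e+02, 3.959e+02, 1.000e-01]), array([474., 228.])) (0.24, array([ 4.365e+02, -5.860e+01,  2.000e-01]), array([286., 205.]))
scene plate_end (0.86, array([564.9,  29.2,  80.5]), array([328., 203.]))
scene pointer (0.78, array([7.067e+02, 1.303e+02, 6.000e-01]), array([384., 261.])) (0.57, array([711.6, 299.7,   1. ]), array([454., 253.]))
scene pointer_tip (0.83, array([651.4, 148.2,  82.4]), array([386., 217.])) (0.59, array([661. , 325.7,  85.7]), array([460., 209.]))
scene oil_bottle (0.69, array([ 709.5, -213.4,    4. ]), array([230., 282.])) (0.45, array([441.9, 369.7,   4.2]), array([432., 188.]))
scene spray_can (0.78, array([732. , -51.2,   3.7]), array([307., 279.])) (0.5, array([ 525.8, -117.3,    4.9]), array([268., 225.]))
scene filter (0.88, array([441.6, 365.6
[... 608 characters left out ...]
ay([ 533.2, -120.5,   71.4]), array([344., 240.])) (0.64, array([743.1, -51.4,   1.6]), array([381., 221.])) (0.63, array([707.9, 130.4,   2.6]), array([331., 202.]))
side pointer_tip (0.93, array([655.8, 151. ,  82.1]), array([313., 182.])) (0.8, array([665. , 323. ,  81.8]), array([283., 164.])) (0.32, array([738.8, -51.3,   4.1]), array([380., 221.]))
side oil_bottle (0.85, array([ 705.1, -219.5,    3.8]), array([421., 253.]))
side spray_can (0.97, array([739. , -51.4,   2.9]), array([381., 221.]))
side filter (0.89, array([443.6, 370.3,   1.9]), array([219., 201.])) (0.22, array([ 493.7, -371.8,   -1. ]), array([417., 334.]))
side socket
1.1 [2.22150259e+00 2.22127148e+00 3.31906801e-05]
```

View pics/scene0.png

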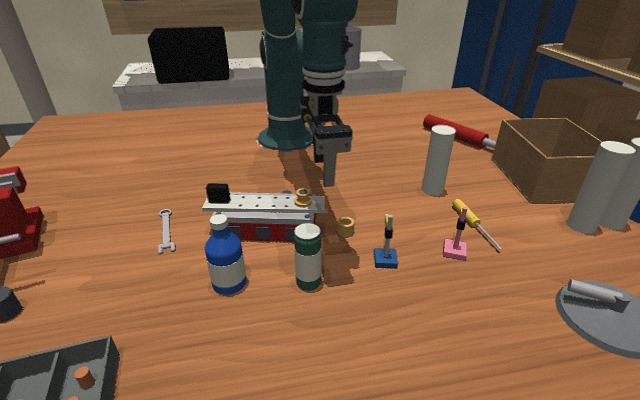

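View pics/side0.png

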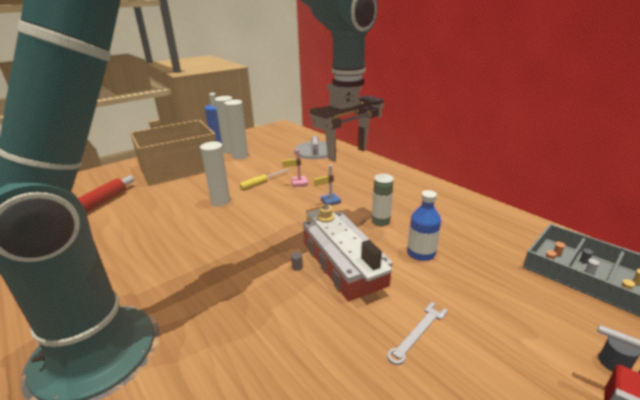

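The scene picture shows the plate on the red riser at (268,225), the black handle at (217,193) and the blue-based pointer at (386,258) with its tip at (388,217). Possible mix-ups: the pink stand at (456,250), which is the look-alike, and the black box at (190,55) in the background. I choose the blue stand, which is also the one in the right place relative to the riser. Next I look from above.

Run:
```python
from h import *
from scipy.spatial.transform import Rotation as R
rot=(R.from_euler('z',-15,degrees=True)*R.from_rotvec(robot.observe()["tcp_rot"])).as_rotvec()
robot.movep([530,-110,380],rot)
robot.hold(0.2)
im=shot("wrist","w0.png")
for n in ["riser","plate","handle","plate_end","pointer","pointer_tip","socket","coupling"]:
    print(n,*find(n,"wrist")[:3])
o=robot.observe();print(o["t"],o["tcp_pos"],rot,viewer.camera_info("wrist"))
```

```text
riser
plate (0.95, array([ 528.3, -119.3,   75.5]), array([323., 173.]))
handle (0.72, array([ 508.8, -232.2,  104. ]), array([329., 245.]))
plate_end (0.77, array([568. ,  28.4,  79.9]), array([323.,  71.]))
pointer (0.7, array([434.9, -56.7,   3.5]), array([264., 147.]))
pointer_tip
socket (0.48, array([433.4, -58. ,   0.9]), array([264., 147.]))
coupling (0.85, array([584.4,  66.8,  -2.5]), array([326.,  53.]))
2.675 [ 530.03830063 -109.99094135  380.00954672] [2.49242977e+00 1.91230264e+00 1.71239216e-05] {'camera_matrix': array([[293.49013412,   0.        , 321.92461583],
       [  0.        , 293.49013412, 199.16629962],
       [  0.        ,   0.        ,   1.        ]]), 'k1': 0.01015864359862462, 'R': array([[ 9.65526462e-01, -2.60304734e-01,  3.10317326e-04],
       [-2.51639767e-01, -9.33079872e-01,  2.56981285e-01],
       [-6.66038942e-02, -2.48200319e-01, -9.66416330e-01]]), 't': array([-540.39390604,  -41.0276465 ,  558.34407688])}
```

View pics/w0.png

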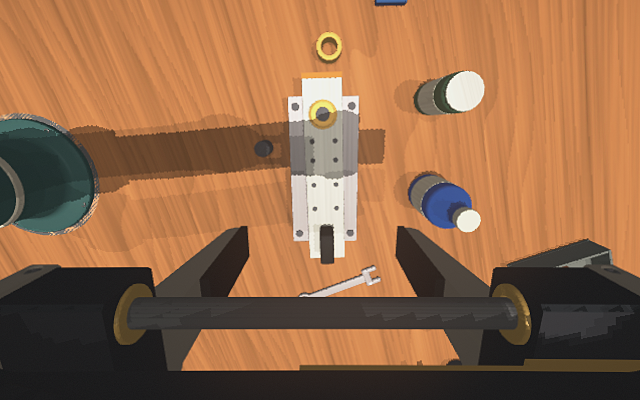

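The wrist view shows the riser top between about (289,97) and (356,240). The plate is turned slightly on it, with its orange end at (322,73) and the handle at (327,240). The coupling is at (329,46) and the socket at (263,148). I'll check in a close crop.

```bash
python3 -c "
import cv2
i=cv2.imread('pics/w0.png')[60:270,270:380]
i=cv2.resize(i,None,fx=2.8,fy=2.8,interpolation=cv2.INTER_CUBIC);cv2.imwrite('pics/w0c.png',i)"
```

```text
(no output)
```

View pics/w0c.png

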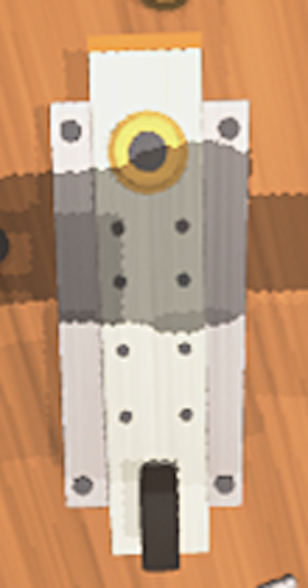

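The crop shows the riser corners at (51,102), (249,101), (241,504) and (67,506). The plate corners are at (88,36), (202,36), (209,553) and (113,553). The handle is upright at (160,515).

```bash
cat >> h.py <<'E'
def back(cam,uv,z):
    i=viewer.camera_info(cam);K=np.array(i["camera_matrix"]);d=np.array([i["k1"],0,0,0.])
    s=cv2.undistortPoints(np.array([[uv]],float),K,d)[0,0]
    Rm=np.array(i["R"]);c=-Rm.T@np.array(i["t"]);r=Rm.T@np.array([s[0],s[1],1]);return c+r*(z-c[2])/r[2]
E
python3 - <<'E'
from h import *
f=lambda u,z:back("wrist",(270+(u[0]+.5)/2.8-.5,60+(u[1]+.5)/2.8-.5),z)[:2]
TL,TR,BR,BL=[f(u,70) for u in [(51,102),(249,101),(241,504),(67,506)]]
a=lambda v:np.arctan2(v[1],v[0])
rc=(TL+TR+BL+BR)/4; print("riser c",rc,"len",np.linalg.norm(TL+TR-BL-BR)/2,"w",np.linalg.norm(TL-TR),np.linalg.norm(BL-BR),"yaw",a(TL-BL),a(TR-BR),a(TL-TR)-np.pi/2)
pl=[f(u,80) for u in [(88,36),(202,36),(209,553),(113,553)]]
pc=sum(pl)/4; print("plate c",pc,"end",(pl[0]+pl[1])/2,"len",np.linalg.norm(pl[0]+pl[1]-pl[2]-pl[3])/2,"w",np.linalg.norm(pl[0]-pl[1]),"yaw",a(pl[0]-pl[3]),a(pl[1]-pl[2]))
yaw=a(TL+TR-BL-BR); e=np.array([np.cos(yaw),np.sin(yaw)]);n=np.array([-e[1],e[0]])
for nm,p in [("tip",[653.5,149.6]),("end",(pl[0]+pl[1])/2),("handle",[507.5,-230.5]),("rear",(pl[2]+pl[3])/2)]:
    d=np.array(p)-rc; print(nm,d@e,d@n)
E
```

```text
riser c [ 530.66840019 -120.74776525] len 239.57238057781038 w 109.3653239786012 109.24902596600035 yaw 1.3193041954109237 1.3188293632775405 1.3122200314518184
plate c [ 531.97926677 -119.02590226] end [566.20347836  26.88481215] len 299.7414435004014 w 60.45673678803278 yaw 1.3412052804688281 1.3396053262736918
tip 292.4220316087226 -51.62239353340437
end 151.83070843455977 2.357045773194629
handle -112.0639543709758 -4.89876839545895
rear -147.8424991544317 -4.038390492575867
```

```bash
python3 - <<'E'
from h import *
rot=robot.observe()["tcp_rot"]
robot.movep([590,50,330],rot); robot.hold(0.2)
shot("wrist","w1.png")
rc=np.array([530.7,-120.7]);y=1.318;e=np.array([np.cos(y),np.sin(y)]);n=np.array([-e[1],e[0]])
for nm in ["pointer_tip","plate_end","pointer"]:
    for c,p,u in find(nm,"wrist"): print(nm,c,p,u,(p[:2]-rc)@e,(p[:2]-rc)@n)
print(robot.observe()["t"])
E
python3 -c "
import cv2
i=cv2.imread('pics/w1.png')[:260,240:500]
cv2.imwrite('pics/w1c.png',cv2.resize(i,None,fx=2.3,fy=2.3,interpolation=cv2.INTER_CUBIC))"
```

```text
pointer_tip 0.68 [650.7 149.3  80.7] [346.  89.] 291.43202537663296 -48.655673717188826
plate_end 0.83 [567.6  33.   77.8] [310. 187.] 158.0440709996346 2.715073086023997
plate_end 0.64 [654.6 144.9  79.2] [349.  92.] 288.1473097017412 -53.5322137749675
pointer 0.89 [705.3 136.3   3.5] [377.  94.] 292.50134299700073 -104.77177265347235
pointer 0.27 [653.1 147.9  79.9] [348.  91.] 290.6767915617748 -51.32955140416229
3.8167
```

View pics/w1c.png

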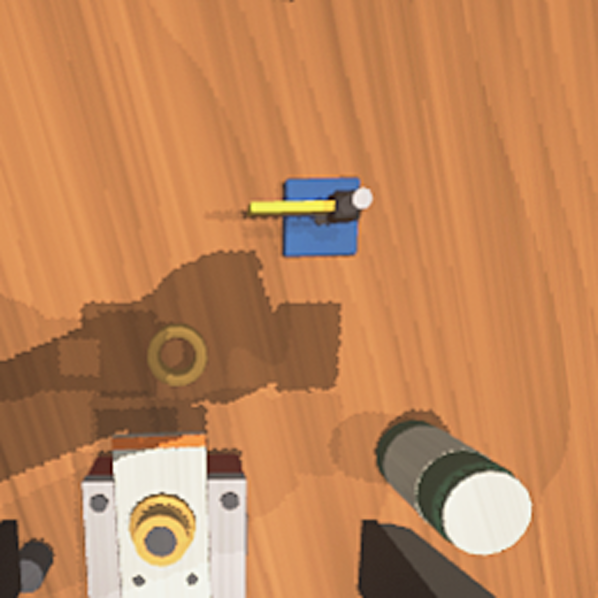

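The crop shows the blue pointer's blade with its free end at (250,208). The plate's orange end is at (114..206,436) and the coupling at (178,355).

Run:
```python
from h import *
rc=np.array([530.7,-120.7]);y=1.318;e=np.array([np.cos(y),np.sin(y)]);n=np.array([-e[1],e[0]])
i=viewer.camera_info("wrist");c=-np.array(i["R"]).T@np.array(i["t"]);print("cam",(c[:2]-rc)@e,(c[:2]-rc)@n,c[2])
f=lambda u,z:back("wrist",(240+(u[0]+.5)/2.3-.5,(u[1]+.5)/2.3-.5),z)[:2]
for u,z in [((250,202),92),((250,215),68),((250,208.5),80),((250,208.5),92),((160,436),80),((160,447),80)]:
    p=f(u,z);print(u,z,p,(p-rc)@e,(p-rc)@n)
im=cv2.imread("pics/w1.png");print(im[84:98,355].tolist())
```

```text
cam 251.3736067306471 -15.525318527483126 500.7259685280759
(250, 202) 92 [653.46531548 150.49515934] 293.28083838739207 -51.0341745016246
(250, 215) 68 [654.34320176 145.20163418] 288.37512856219735 -53.208134959014366
(250, 208.5) 80 [653.93071642 147.95603458] 290.9388176445008 -52.11985006500794
(250, 208.5) 92 [652.6378885  147.12447316] 289.81033362763037 -51.07609614606963
(160, 436) 80 [565.74949982  30.15234762] 154.82409307511827 3.794525345557771
(160, 447) 80 [563.77841171  23.18429006] 147.58450905111346 3.9601684994236894
[[84, 137, 211], [85, 137, 211], [83, 129, 207], [84, 166, 219], [92, 232, 238], [97, 243, 243], [100, 244, 246], [86, 231, 237], [53, 140, 158], [37, 74, 100], [43, 66, 97], [64, 103, 157], [79, 129, 197], [77, 126, 192]]
```

```bash
cat >> h.py <<'E'
from scipy.spatial.transform import Rotation as R
R0=R.from_rotvec([np.pi/np.sqrt(2)]*2+[0])
rotyaw=lambda y:(R.from_euler('z',y-np.pi/2)*R0).as_rotvec()
rc=np.array([530.7,-120.7]);yr=1.318;e=np.array([np.cos(yr),np.sin(yr)]);n=np.array([-e[1],e[0]])
def st(): o=robot.observe();print(round(o["t"],2),o["tcp_pos"].round(1) if hasattr(o["tcp_pos"],"round") else o["tcp_pos"],"F",np.round(o["contact_force"],1),"M",np.round(o["wrist_torque"],2),"g",round(o["grip_width"],3),np.round(o["grip_force"],1))
E
python3 - <<'E'
from h import *
r=rotyaw(1.340)
robot.movep([506.3,-231,190],r); grip(0.6)
robot.servo_line([506.3,-231,86],feed=80,rotation=r); st()
grip(0.0,45); st()
r1=rotyaw(1.335); p=rc+e*(-112+25)+n*(-4)
robot.servo_line([*p,86],feed=25,rotation=r1); st()
im=shot("wrist","w2.png"); shot("scene","s2.png")
for nm in ["plate_end","handle"]:
  for cam in ["wrist","scene"]:
    for c,p,u in find(nm,cam): print(nm,cam,c,p,u,(p[:2]-rc)@e,(p[:2]-rc)@n)
E
```

```text
7.19 [ 506.7 -231.2   86.5] F [ 0.1 -0.2 -0.4] M [0.05 0.01 0.01] g 0.602 0.0
7.79 [ 505.9 -231.    86. ] F [-2.5  0.4  2.6] M [0.13 0.42 0.4 ] g 0.236 45.0
8.97 [ 513.  -205.7   86. ] F [-0.8 -2.3  0.7] M [-0.59  0.22  0.13] g 0.24 45.0
plate_end wrist 0.51 [435.3 -56.6   2.8] [181.  49.] 38.20197620299722 108.40008770377283
handle wrist 0.89 [ 512.8 -205.2  104.4] [322. 253.] -86.29133230119142 -3.8034155288842926
handle scene 0.86 [ 515.2 -201.7  105.5] [229. 193.] -82.30230373667972 -5.251742533227634
handle scene 0.51 [586.1  72.3  -2.9] [346. 233.] 200.7220708236951 -5.367521238664781
```

View pics/w2.png

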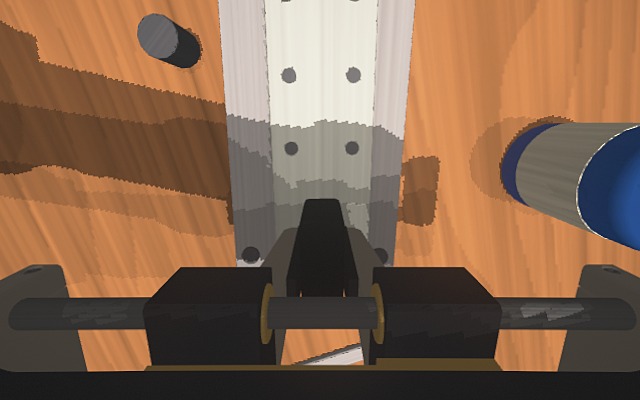

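The wrist picture shows the handle at (322,250) held centrally between the pads. The plate lies flat on the riser and the bottle and socket are clear. I'll slide on.

Run:
```python
from h import *
for x,yy,yw in [(-40,-2,1.327),(10,-0.5,1.319),(20,0,1.318)]:
    robot.servo_line([*(rc+e*x+n*yy),86],feed=30,rotation=rotyaw(yw)); st()
robot.hold(0.3)
im=shot("side","d3.png"); shot("scene","s3.png")
for nm in ["plate_end","pointer_tip","handle"]:
  for cam in ["scene","side"]:
    for c,p,u in find(nm,cam): print(nm,cam,c,p,u,(p[:2]-rc)@e,(p[:2]-rc)@n)
a=cv2.imread("pics/s3.png")[170:270,200:420];b=cv2.imread("pics/d3.png")[140:290,270:430]
cv2.imwrite("pics/c3.png",np.vstack([cv2.resize(a,(616,280),interpolation=2),cv2.copyMakeBorder(cv2.resize(b,(330,310),interpolation=2),0,0,0,286,0)]))
```

```text
10.99 [ 522.6 -159.9   86. ] F [-2.  -4.1  3.3] M [-0.82  0.36  0.05] g 0.236 45.0
12.81 [ 533.6 -111.5   86.1] F [-1.7 -5.9  2.5] M [-1.14  0.38  0.11] g 0.235 45.0
13.29 [ 535.9 -100.8   86.1] F [-0.1 -2.7  3. ] M [-0.7   0.13  0.01] g 0.234 45.0
plate_end scene 0.97 [602.2 156.1  79.1] [382. 206.] 285.8854490648267 0.003605883081759488
plate_end side 0.81 [601.6 159.1  83.9] [297. 186.] 288.64003207064945 1.3348731229823207
plate_end side 0.71 [589.7  74.4   0.7] [312. 223.] 203.6557307122963 -8.32786575544197
plate_end side 0.32 [433.2 -57.3  -0.9] [296. 269.] 36.998988427674284 110.2582643402699
pointer_tip scene 0.88 [661.3 325.8  84.7] [460. 210.] 464.97348398778973 -14.773936112512164
pointer_tip scene 0.57 [654.1 146.8  84.7] [386. 217.] 289.86186545265707 -52.572891838909875
pointer_tip scene 0.18 [631.  400.1   2.8] [475. 226.] 529.3335878864608 33.1463834414336
pointer_tip side 0.53 [664.9 324.9  81.1] [282. 164.] 465.002493440042 -18.484617781920136
handle scene 0.58 [540.  -98.8 106.2] [273. 194.] 23.52999335850245 -3.5269551384770934
handle side 0.76 [538.7 -99.8 107.9] [340. 222.] 22.236630446912827 -2.5183856669361906
```

View pics/c3.png

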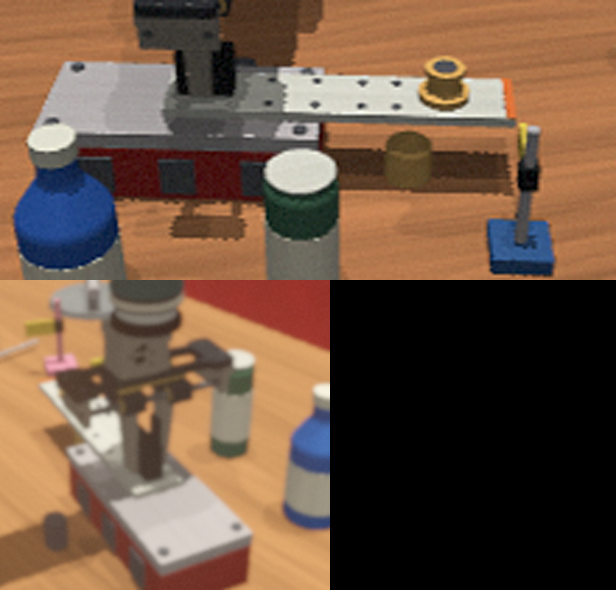

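The top half shows the plate flat and square on the riser, its orange end at (512,100) just short of the blade at (522,135), with the coupling clear. About 4 to 5 mm remain.

Run:
```python
from h import *
def q(u,z): p=back("scene",(200+u[0]/2.8-.3,170+u[1]/2.8-.3),z)[:2]-rc; return (p@e).round(1),(p@n).round(1)
print(q((511,80),80),q((517,120),80),"blade L",q((518,124),92),"R",q((527,124),92))
robot.servo_line([*(rc+e*24.5),86],feed=15,rotation=rotyaw(yr)); robot.hold(0.4); st()
shot("scene","s4.png");shot("wrist","w4.png")
for nm in ["plate_end","pointer_tip"]:
    for c,p,u in find(nm,"scene"): print(nm,c,p,u,(p[:2]-rc)@e,(p[:2]-rc)@n)
a=cv2.imread("pics/s4.png")[185:255,320:420]
cv2.imwrite("pics/c4.png",cv2.resize(a,None,fx=8,fy=8,interpolation=2))
```

```text
(np.float64(287.7), np.float64(31.7)) (np.float64(287.9), np.float64(-28.9)) blade L (np.float64(285.8), np.float64(-51.3)) R (np.float64(293.1), np.float64(-50.9))
14.84 [536.3 -99.5  86.3] F [-2.3 -5.7  4.6] M [-1.19  0.43  0.06] g 0.238 45.0
plate_end 0.88 [603.4 159.3  79.4] [384. 206.] 289.2838777246511 -0.35789466198493614
pointer_tip 0.81 [663.8 327.9  83.3] [462. 211.] 467.6320202537596 -16.66924213596142
pointer_tip 0.57 [649.6 148.7  80.6] [386. 217.] 290.5759716667319 -47.74070265438702
pointer_tip 0.15 [540.  -93.8 106.8] [275. 193.] 28.37107741908398 -2.276393217425835
```

View pics/c4.png

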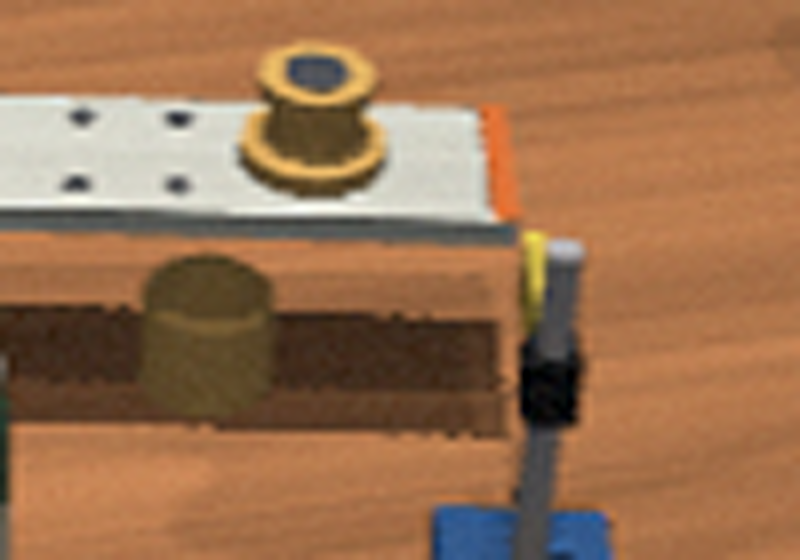

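Run:
```python
from h import *
def q(u,z): p=back("scene",(320+u[0]/8-.45,185+u[1]/8-.45),z)[:2]-rc; return (p@e).round(1),(p@n).round(1)
print("before",q((508,105),80),q((519,220),80),"blade L",q((523,233),92),"R",q((546,233),92))
robot.servo_line([*(rc+e*27.5),86],feed=10,rotation=rotyaw(yr)); robot.hold(0.6); st()
shot("scene","s5.png")
for nm in ["plate_end"]:
    for c,p,u in find(nm,"scene"): print(nm,c,p,u,(p[:2]-rc)@e,(p[:2]-rc)@n)
p=np.array(robot.observe()["tcp_pos"])[:2]-rc;print("tcp",p@e,p@n)
a=cv2.imread("pics/s5.png")[185:255,320:420]
cv2.imwrite("pics/c5.png",cv2.resize(a,None,fx=8,fy=8,interpolation=2))
```

```text
before (np.float64(290.0), np.float64(34.5)) (np.float64(288.3), np.float64(-26.8)) blade L (np.float64(286.4), np.float64(-50.1)) R (np.float64(292.9), np.float64(-49.7))
16.09 [537.  -96.8  86.3] F [-2.3 -6.6  5.8] M [-1.36  0.48  0.03] g 0.237 45.0
plate_end 0.93 [601.9 162.7  77.6] [385. 206.] 292.2006463095312 1.9448126625043651
tcp 24.691068937423758 -0.1184482743400787
```

View pics/c5.png

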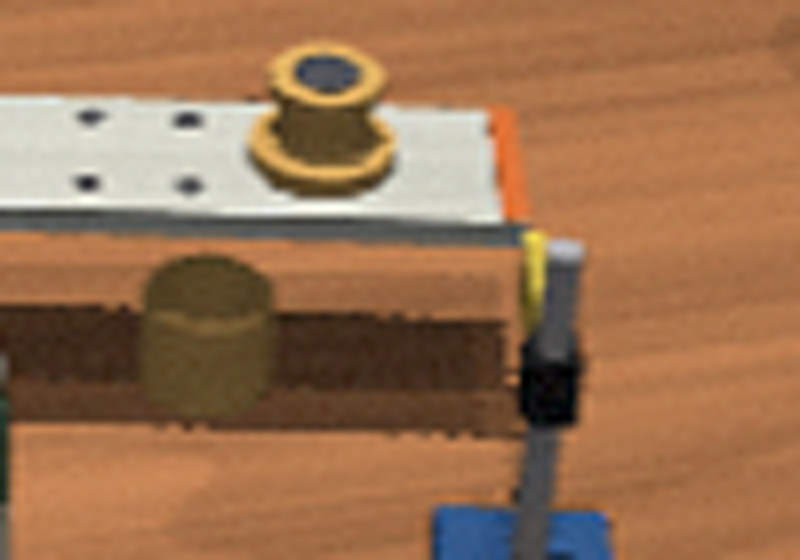

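The plate's orange end, at (528,222) on its near corner, is now in line with the blade at (534,235), about 291 mm in riser x for both. It is level and still held, so I hand it in.

```bash
python3 -c "
from h import *
print(robot.job_done()); st()"
```

```text
the job is handed in; nothing more can be done
None
the job is handed in; nothing more can be done
```

I slid the plate out until its orange end was level with the yellow pointer blade, with both measuring about 291 mm along the riser to within a few mm. It was square, centred, level and still held by its handle when I handed the job in at about 16 s; no verdict came back.

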